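Isolate the sample-gas console and switch it to the next line

ROBOT

A 7-joint arm with a two-finger parallel gripper is mounted at the origin on the work surface. World frame = base frame: x ahead of the robot, y to its left, z up, the work surface at z = 0. Lengths are in m, angles in rad, forces in N, time in s.
With the tool pointing down it reaches from about 0.35 to 0.9 m from the base axis. Payload 7.2 kg.
Tool frame: the origin (TCP) lies midway between the tips of the shut fingers; the grasp point (between the pads) lies 19 mm behind it; y points along the fingers, x is the direction in which the jaws open and shut, and the axes are right-handed (so a half turn about y gives the same grasp; the last joint's range is limited). The gripper opens to 88 mm and grips with 3 to 60 N. Pads are 20 mm wide; open, the fingers measure 115 mm over their backs; the gripper's body (75 mm by 178 mm) begins 61 mm behind the grasp point.
Start: joints at [-1.272, 0.411, -0.013, 1.596, 0.006, 1.134, -0.082], TCP at [0.224, 0.583, 0.223] pointing down, gripper open.
Joint ranges: [-2.95, 2.95], [-0.29, 1.99], [-1.47, 1.44], [0.14, 2.54], [-1.03, 4.17], [0.13, 1.85], [-2.86, 2.86]. Speed limits (rad/s): [2.39, 2.39, 3.01, 3.01, 3.14, 3.14, 3.14].

INTERFACE

Orientations are given as a 3x3 rotation matrix whose columns are the frame's x, y, z axes.
In Python, from workcell import env, optics gives the robot as it stands.
- The arm moves only by the tool step_arm, never from a script. Its argument "moves" is a list of rows, each an object with "xyz": the shift along the tool's x, y, z in units of 40 mm (1.0 is 40 mm), a list of three; "turn": the turn, a rotation vector about the tool's x, y, z in units of 6 degrees (1.0 is 6 degrees), a list of three; "claw": the gripper's target within -1 to 1 (fully open at 1, half-way at 0, shut at -1). A call has 1 to 20 rows; each row shifts and turns the commanded pose from where the row before left it, along the tool's axes as they then stand; what a row does not reach is not made up. A row lasts 1/12 s, in which the tool goes at most 41.7 mm and 7.16 degrees, less where a joint would pass 70% of its speed; a pose out of reach is approached as far as the arm can. A call is refused whole if a number of a shift passes 1 or a number of a turn 1, either way. A call with a gripper value outside its range is refused whole. The fingers move at their own pace and stop on an object; "force" is the grip in N (left out, the last holds). Time passes only in rows, so rows that do not move let the fingers close. It gives the time, the measured TCP pose, the force and the opening at its end, in the units of the state.
- env.observe(): the state, without advancing time (a new reading comes with each control period).
- optics.read_camera(name): name is "scene" or "top" or "wrist"; returns a dict with "pixels" (480x640x3 uint8, blue, green, red), "depth" (480x640 float32, m along the optical axis (not along the pixel's ray), 0 where there is no reading), "intrinsics" (3x3 intrinsics, pixels), "position" and "rotation" of the camera in the world. Camera axes: x right, y up, looking along -z (the intrinsics and any distortion apply to the point x, -y, -z); pixel columns grow to the right and rows downward; lengths in m; the calibration is good to about 2 mm. A picture is of the moment at which its call begins.
- env.close_job(): hands the job in, once; it reports no verdict.
The state is a dict: "t": time; "q": joint angles; "joint_velocities": joint speeds; "effort": joint torques, N m; "position": TCP position; "tcp_rot": TCP orientation; "wrist_force": force on the tool from outside, world axes, zero at the start; "moment": the same for the moment, N m; "gripper_width": finger opening in m.
Only numpy, scipy, OpenCV 4.12 (cv2) and the standard library are available. Lean on these libraries where they do the work, as an engineer would, in place of code of your own. Each camera call takes 0.05 s, during which the arm holds its last target.

TASK

On the white sample-gas console, first push the blue-ended rod from fully out to its middle click and leave it there. Then press the black selector knob down, turn it clockwise one position so that its white pointer is at the green dot, and let it pop back up locked. Leave the bottle, the jar and the vial rack standing where they are.

Things in the scene. Friction and masses are not known exactly. Their poses are not given: they have to be found in the camera images.
- console: White sample-gas console fixed to the bench: 160 (x) x 200 (y) x 90 mm high. Origin at the centre of its underside on the bench, z up. The rod comes out of its -y side face (level, 50 mm above the bench, in the plane x = 0); the selector stands on its top at x = 0, y = +35 mm. Nothing else stands on the top. Console pose changes from run to run.
- rod_end (a point): Centre of the flat outer face of the round blue knob (50 mm diameter, 20 mm thick, axis level) at the end of the 14 mm steel rod; 50 mm above the bench. Axes are those of the console: pushing the rod in moves this point along the console's +y. At the start the steel rod shows 75 mm between knob and case, at the middle click 45 mm, fully in 15 mm; the space around the rod is free, so the knob can also be hooked from behind and drawn out again.
- rod (a joint): Travel of the rod in m: 0 fully out (start), 0.030 middle click, 0.060 fully in. Spring clicks at these: moving off one takes about 8 N at first, less and less up to half-way (15 mm); beyond, it snaps on to the next click and settles within 1.5 mm. A push that stops a few mm short of a click is enough. A black band on the rod stands 30 mm off the case's steel collar at 0 and meets it at 0.030.
- selector_grip (a point): Gripping point of the black selector knob: on its vertical axis, in its upright grip bar (62 long x 16 wide x 40 mm high), 27 mm above the bar's foot and 13 mm below its top; 139 mm above the bench when the knob is up. The bar stands on a round flange of 31 mm radius, 8 mm thick; the flange is 14 mm off the console's top when up. x points along the bar to its white pointer end, z up; it turns and sinks with the knob.
- selector (a joint): Turn of the selector in rad, clockwise from above: 0 at the white dot (start, stop), 1.047 (60 degrees) at the green dot, 2.094 at the black dot (stop). The dots lie on the console's top 52 mm from the axis, the green one towards console +x. Teeth lock it at each with about 6 degrees of play unless it is pressed down; a spring (0.1 N m) centres it if let go within 12 degrees.
- selector_push (a joint): How far the selector is pressed down in m: 0 up (locked), stop at 0.012. It has to be pressed more than 7 mm (9 to 11 mm is good) while it is turned. The spring takes about 5 N at first and 10 N at the stop, and pops the knob up again when it is let go at a position.
- bottle_mid (a point): Middle (75 mm up) of an amber bottle, 68 mm diameter, 150 mm high, standing on the bench on the console's +x side, near the rod; a bystander.
- jar_mid (a point): Middle (38 mm up) of a white jar with a red cap, 64 mm diameter, 75 mm high, standing beside the console's +y side; a bystander.
- rack_mid (a point): Point 30 mm up in the middle of a white vial rack with blue-capped vials, 70 (x) x 130 (y) x 60 mm high, standing on the console's +x side; a bystander.

How it is judged:
On the way, in this order (a step that is already met when the one before it is completed fails the run):
1. the rod rests at its middle click (value of joint rod between 0.026 and 0.034 m and velocity of joint rod between -0.01 and 0.01 m/s), for 0.3 s.
2. with the rod still at its middle click, the selector has been turned one position to the green dot and is up and locked (value of joint rod between 0.026 and 0.034 m and value of joint selector between 0.927 and 1.167 rad and value of joint selector_push below 0.003 m), for 0.2 s.
At the end, for the whole second after the job is handed in: The rod is at its middle click (within 4 mm of 30 mm), the selector is at the green dot (within 0.12 rad of 1.047) and up (pressed less than 3 mm), and both are at rest; nothing touches them (all of step 2 and velocity of joint rod between -0.01 and 0.01 m/s and velocity of joint selector between -0.05 and 0.05 rad/s and velocity of joint selector_push between -0.01 and 0.01 m/s).
It fails at once if the bottle is shoved more than 30 mm from where it stood or tipped over (distance of bottle_mid from where it was at the start of the episode above 0.03 m or angle between bottle_mid's own z axis and vertical above 0.35 rad).
It fails at once if the jar is shoved more than 30 mm from where it stood or tipped over (distance of jar_mid from where it was at the start of the episode above 0.03 m or angle between jar_mid's own z axis and vertical above 0.35 rad).
It fails at once if the rack is shoved more than 30 mm from where it stood or tipped over (distance of rack_mid from where it was at the start of the episode above 0.03 m or angle between rack_mid's own z axis and vertical above 0.35 rad).
It also fails if it takes over 51 s, if anything falls off the work surface, if the arm or the gripper's body presses on something with over 40 N, if the wrist force passes 120 N, or if a joint passes its speed limit or range.

## Working session

There is one attempt and no reset: what is moved stays moved. The work goes in short steps, Python scripts to look and compute and a tool call to move; the robot and the scene stay as the last step left them, time stands still between calls to the robot, and variables do not carry over. Pictures are saved under pics/ and viewed, and the job is handed in when it is done.

Besides the shell and the picture viewer there is one more tool, called after "Call:" as name(argument=value, ...), one argument or row to a line, values as JSON. step_arm: Moves the arm, as the interface text tells. Its arguments: {"type":"object","properties":{"moves":{"type":"array"},"force":{"type":"number"}},"required":["moves"]}

```bash
mkdir -p pics; ls
python3 - <<'E'
from workcell import env, optics
import cv2,numpy as np
s=env.observe()
for k,v in s.items(): print(k,np.round(v,4).tolist())
for n in ("scene","top","wrist"):
    c=optics.read_camera(n); cv2.imwrite(f"pics/{n}0.png",c["pixels"]); np.savez(f"{n}0.npz",**c)
    print(n,c["intrinsics"].tolist(),np.round(c["position"],3),np.round(c["rotation"],3).tolist())
E
```

```text
pics
t 0.0
q [-1.2722, 0.4119, -0.0127, 1.597, 0.0056, 1.1343, -0.0822]
joint_velocities [-0.0015, 0.0014, 0.001, -0.0005, 0.0007, -0.0019, -0.0009]
effort [0.0001, -58.7956, 0.6421, -29.1074, -0.0536, 0.0183, 0.0001]
position [0.224, 0.5829, 0.2218]
tcp_rot [[0.3587, -0.0005, -0.9335], [0.9335, -0.0015, 0.3587], [-0.0016, -1.0, -0.0001]]
wrist_force [-0.144, -1.19, -0.5407]
moment [0.0356, -0.0789, -0.0541]
gripper_width 0.0878
scene [[614.3749226868895, 0.0, 327.4824749577422], [0.0, 614.3749226868895, 241.19322477189976], [0.0, 0.0, 1.0]] [1.24  0.505 0.742] [[-0.556, -0.554, 0.619], [0.831, -0.369, 0.416], [-0.002, 0.746, 0.666]]
top [[437.87589609781975, 0.0, 319.1399543880417], [0.0, 437.87589609781975, 240.54549807915367], [0.0, 0.0, 1.0]] [0.546 0.091 0.913] [[0.003, 0.993, -0.12], [-1.0, 0.004, 0.009], [0.01, 0.12, 0.993]]
wrist [[333.93728321618755, 0.0, 315.52850815532145], [0.0, 333.93728321618755, 236.00777588520643], [0.0, 0.0, 1.0]] [0.144 0.614 0.384] [[0.359, -0.889, -0.286], [0.933, 0.341, 0.111], [-0.001, -0.307, 0.952]]
```

View pics/scene0.png

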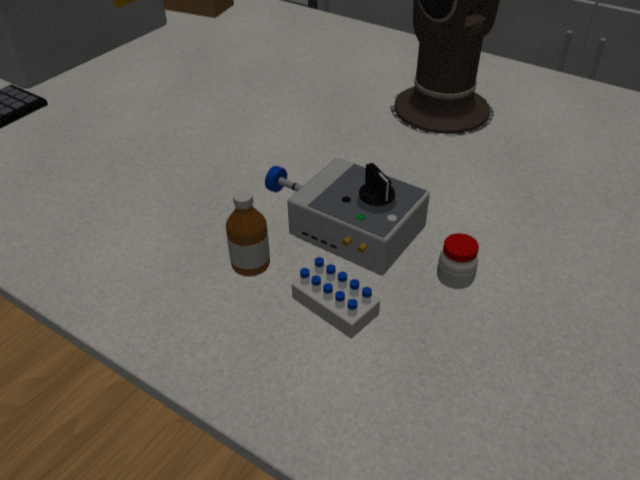

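View pics/top0.png

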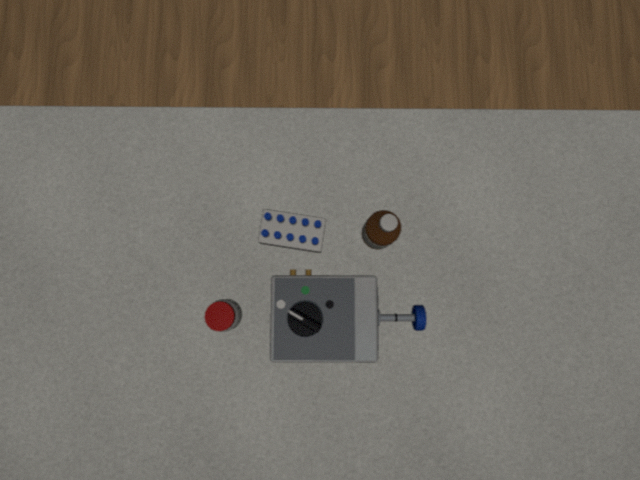

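View pics/wrist0.png

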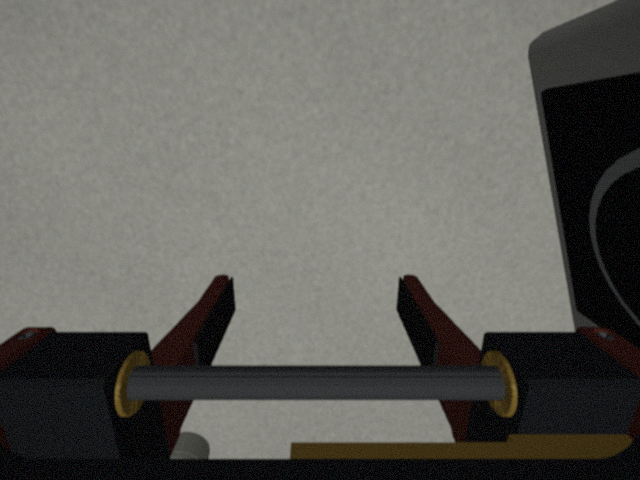

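The top picture shows the console (cols 271–378, rows 275–362), with the rod to the right and the blue knob at (419,318). The selector is at (305,319), the green dot at (305,290), the bottle at (383,228), the rack at (292,230) and the jar at (221,316).

```bash
cat > h.py <<'E'
import numpy as np,cv2
def cloud(c):
    K=c["intrinsics"];d=c["depth"];v,u=np.mgrid[:480,:640]
    P=np.stack([(u-K[0,2])/K[0,0]*d,-(v-K[1,2])/K[1,1]*d,-d],-1)
    return P@np.asarray(c["rotation"]).T+c["position"]
def ray(c,u,v,z):
    K=c["intrinsics"];r=np.asarray(c["rotation"])@np.array([(u-K[0,2])/K[0,0],-(v-K[1,2])/K[1,1],-1])
    p=np.asarray(c["position"]);return p+r*(z-p[2])/r[2]
def proj(c,P):
    K=c["intrinsics"];p=(np.asarray(P)-c["position"])@np.asarray(c["rotation"])
    return np.array([K[0,0]*p[...,0]/-p[...,2]+K[0,2],-K[1,1]*p[...,1]/-p[...,2]+K[1,2]]).T
E
python3 - <<'E'
from h import *
for n in ("top","scene"):
    c=dict(np.load(n+"0.npz"));W=cloud(c);img=c["pixels"].astype(int)
    b,g,r=img[...,0],img[...,1],img[...,2]
    ok=c["depth"]>0
    near=ok&(W[...,0]>.25)&(W[...,0]<.9)&(abs(W[...,1])<.45)
    print(n,"bench z",np.median(W[near&(W[...,2]<.03)][:,2]))
    m=near&(W[...,2]>.08)&(W[...,2]<.097)
    _,l,st,ce=cv2.connectedComponentsWithStats(m.astype(np.uint8))
    i=1+np.argmax(st[1:,4]);p=W[l==i]
    rc=cv2.minAreaRect(p[:,:2].astype(np.float32)*1000);print("console top z",np.median(p[:,2]),rc)
    bl=near&(b>90)&(r<60)&(g<90)
    _,l,st,ce=cv2.connectedComponentsWithStats(bl.astype(np.uint8))
    for i in range(1,len(st)):
        if st[i,4]>60:
            p=W[l==i];print("blue",ce[i],st[i],p.min(0).round(4),p.max(0).round(4),np.median(p,0).round(4))
    m=near&(W[...,2]>.125)&(W[...,2]<.16)&(W[...,0]<.5)
    p=W[m];print("selbar",len(p),p.mean(0),np.median(p[:,2]),cv2.minAreaRect(p[:,:2].astype(np.float32)*1000))
    gr=near&(g>90)&(r<70)&(b<90)
    print("green",W[gr].mean(0),gr.sum())
    m=near&(W[...,2]>.02)&(W[...,0]>.47)
    _,l,st,ce=cv2.connectedComponentsWithStats(m.astype(np.uint8))
    for i in range(1,len(st)):
        if st[i,4]>60:
            p=W[l==i];print("obj",ce[i].round(),st[i],p.min(0).round(3),p.max(0).round(3))
    a=c["pixels"][255:370,200:440] if n=="top" else c["pixels"][150:300,250:440]
    cv2.imwrite(f"pics/{n}crop.png",cv2.resize(a,None,fx=3.3,fy=3.3,interpolation=cv2.INTER_CUBIC))
E
```

```text
top bench z 0.00015983089723092814
console top z 0.09124210170933811 ((501.221435546875, 72.53422546386719), (158.29820251464844, 201.97879028320312), 0.16378381848335266)
blue [421.37634409 319.72043011] [417 313   9  14  93] [ 0.4846 -0.1194  0.0672] [ 0.5093 -0.1025  0.0775] [ 0.4964 -0.1108  0.0737]
selbar 163 [0.49207773 0.09534834 0.15112868] 0.15178952823534264 ((495.3205871582031, 99.27137756347656), (40.79673767089844, 16.017894744873047), 60.02931213378906)
green [0.55245546 0.10886395 0.09338267] 38
obj [292. 230.] [ 258  209   68   43 2214] [0.63 0.07 0.02] [0.716 0.206 0.064]
obj [382. 229.] [ 362  210   40   39 1167] [ 0.637 -0.072  0.021] [ 0.704 -0.005  0.154]
obj [331. 305.] [ 271  269  156   67 7082] [ 0.47  -0.122  0.034] [0.593 0.173 0.156]
obj [223. 315.] [205 299  37  33 957] [0.472 0.238 0.021] [0.534 0.298 0.081]
scene bench z -0.0006933533921489321
console top z 0.09031811861116101 ((502.51068115234375, 75.73828125), (201.2775115966797, 162.35971069335938), 89.77412414550781)
blue [273.78481013 170.03797468] [267 166  15  10  79] [ 0.488  -0.12    0.0667] [ 0.5175 -0.1018  0.0754] [ 0.5052 -0.1099  0.0722]
selbar 134 [0.49428675 0.09330941 0.14579883] 0.1504053094301706 ((495.65106201171875, 99.03388977050781), (37.237144470214844, 16.829790115356445), 60.70679473876953)
green [nan nan nan] 0
obj [350. 214.] [ 265  163  153  109 9565] [ 0.47 -0.12  0.02] [0.596 0.176 0.154]
obj [247. 233.] [ 226  190   44   80 2558] [ 0.645 -0.071  0.02 ] [ 0.708 -0.002  0.152]
obj [459. 258.] [ 438  233   41   49 1612] [0.475 0.24  0.02 ] [0.539 0.305 0.078]
obj [336. 294.] [ 292  257   88   75 3336] [0.632 0.071 0.02 ] [0.72  0.208 0.063]<stdin>:20: RuntimeWarning: Mean of empty slice.
  ret = um.true_divide(
```

View pics/topcrop.png

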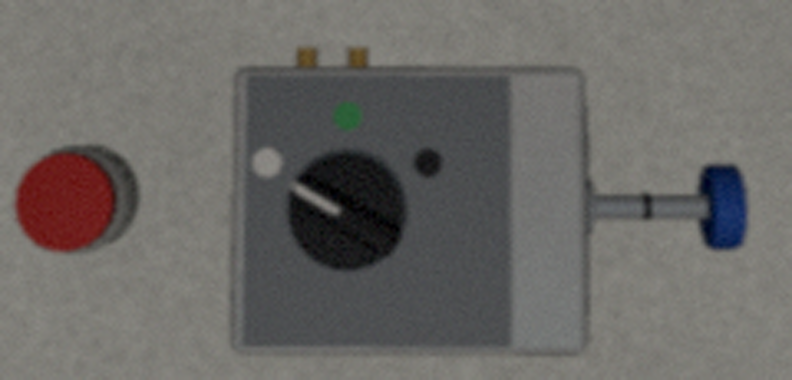

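Measured in both cameras: console centre ≈ (0.502, 0.074), yaw ≈ 0°, top at z ≈ 0.091. From that, rod_end ≈ (0.502, -0.121, 0.05), which matches the -0.120 blue edge. The selector axis is ≈ (0.502, 0.109), and the green dot at x = 0.553 agrees. Next I move high over to the rod's outer side.

Call:
step_arm(
  moves=[
    {"xyz": [-0.74,-0.06,-0.66],"turn": [0,0,0],"claw": -1},
    {"xyz": [-0.74,-0.06,-0.66],"turn": [0,0,0],"claw": -1},
    {"xyz": [-0.74,-0.06,-0.66],"turn": [0,0,0],"claw": -1},
    {"xyz": [-0.74,-0.06,-0.66],"turn": [0,0,0],"claw": -1},
    {"xyz": [-0.74,-0.06,-0.66],"turn": [0,0,0],"claw": -1},
    {"xyz": [-0.74,-0.06,-0.66],"turn": [0,0,0],"claw": -1},
    {"xyz": [-0.74,-0.06,-0.66],"turn": [0,0,0],"claw": -1},
    {"xyz": [-0.74,-0.06,-0.66],"turn": [0,0,0],"claw": -1},
    {"xyz": [-0.74,-0.06,-0.66],"turn": [0,0,0],"claw": -1},
    {"xyz": [-0.74,-0.06,-0.66],"turn": [0,0,0],"claw": -1},
    {"xyz": [-0.74,-0.06,-0.66],"turn": [0,0,0],"claw": -1},
    {"xyz": [-0.74,-0.06,-0.66],"turn": [0,0,0],"claw": -1},
    {"xyz": [-0.74,0,-0.66],"turn": [0,0,0],"claw": -1},
    {"xyz": [-0.74,0,-0.66],"turn": [0,0,0],"claw": -1},
    {"xyz": [-0.74,0,-0.66],"turn": [0,0,0],"claw": -1},
    {"xyz": [-0.74,0,-0.66],"turn": [0,0,0],"claw": -1},
    {"xyz": [-0.74,0,-0.66],"turn": [0,0,0],"claw": -1},
    {"xyz": [-0.74,0,-0.66],"turn": [0,0,0],"claw": -1},
    {"xyz": [-0.74,0,-0.66],"turn": [0,0,0],"claw": -1},
    {"xyz": [-0.74,0,-0.66],"turn": [0,0,0],"claw": -1},
  ],
)

```text
t: 1.82
position: [0.505, -0.1603, 0.2515]
tcp_rot: [[0.358, 0.0, -0.934], [0.934, 0.0, 0.358], [0.0, -1.0, -0.0]]
wrist_force: [0.0, 0.6, 0.4]
gripper_width: 0.0004
```

Call:
step_arm(
  moves=[
    {"xyz": [0,0,0],"turn": [0,1,0],"claw": -1},
    {"xyz": [0,0,0],"turn": [0,1,0],"claw": -1},
    {"xyz": [0,0,0],"turn": [0,1,0],"claw": -1},
    {"xyz": [0,0,0],"turn": [0,1,0],"claw": -1},
    {"xyz": [0,0,0],"turn": [0,1,0],"claw": -1},
    {"xyz": [0,0,0],"turn": [0,1,0],"claw": -1},
    {"xyz": [0,0,0],"turn": [0,1,0],"claw": -1},
    {"xyz": [0,0,0],"turn": [0,1,0],"claw": -1},
    {"xyz": [0,0,0],"turn": [0,1,0],"claw": -1},
    {"xyz": [0,0,0],"turn": [0,1,0],"claw": -1},
    {"xyz": [0,0,0],"turn": [0,1,0],"claw": -1},
    {"xyz": [0,0,0],"turn": [0,0.5,0],"claw": -1},
    {"xyz": [0,0,0],"turn": [0,0,0],"claw": -1},
  ],
)

```text
t: 2.9
position: [0.5046, -0.1584, 0.2512]
tcp_rot: [[1.0, -0.0, 0.002], [-0.002, -0.0, 1.0], [-0.0, -1.0, -0.0]]
wrist_force: [-0.8, 0.2, 0.7]
gripper_width: 0.0006
```

Call:
step_arm(
  moves=[
    {"xyz": [-0.06,0.6,-0.1],"turn": [0,0,0],"claw": -1},
    {"xyz": [0,0.6,0],"turn": [0,0,0],"claw": -1},
    {"xyz": [0,0.6,0],"turn": [0,0,0],"claw": -1},
    {"xyz": [0,0.6,0],"turn": [0,0,0],"claw": -1},
    {"xyz": [0,0.6,0],"turn": [0,0,0],"claw": -1},
    {"xyz": [0,0.6,0],"turn": [0,0,0],"claw": -1},
    {"xyz": [0,0.6,0],"turn": [0,0,0],"claw": -1},
    {"xyz": [0,0.6,0],"turn": [0,0,0],"claw": -1},
    {"xyz": [0,0.6,0],"turn": [0,0,0],"claw": -1},
    {"xyz": [0,0,0],"turn": [0,0,0],"claw": -1},
    {"xyz": [0,0,0],"turn": [0,0,0],"claw": -1},
  ],
)

```text
t: 3.82
position: [0.5014, -0.1626, 0.0348]
tcp_rot: [[1.0, -0.003, -0.001], [0.001, 0.0, 1.0], [-0.003, -1.0, 0.0]]
wrist_force: [-0.4, -0.6, 0.7]
gripper_width: 0.0006
```

```bash
cat > look.py <<'E'
import sys;from h import *
from workcell import env,optics
n,tag,u0,u1,v0,v1,f=sys.argv[1],sys.argv[2],*map(int,sys.argv[3:8])
c=optics.read_camera(n);np.savez(tag+".npz",**c)
cv2.imwrite(f"pics/{tag}.png",cv2.resize(c["pixels"][v0:v1,u0:u1],None,fx=f,fy=f,interpolation=cv2.INTER_CUBIC))
s=env.observe();print(s["t"],np.round(s["position"],4),np.round(s["wrist_force"],1))
E
python3 look.py scene a1 210 370 130 250 5
```

```text
3.8667 [ 0.5023 -0.1629  0.0359] [ 0.6 -0.3  0.9]
```

View pics/a1.png

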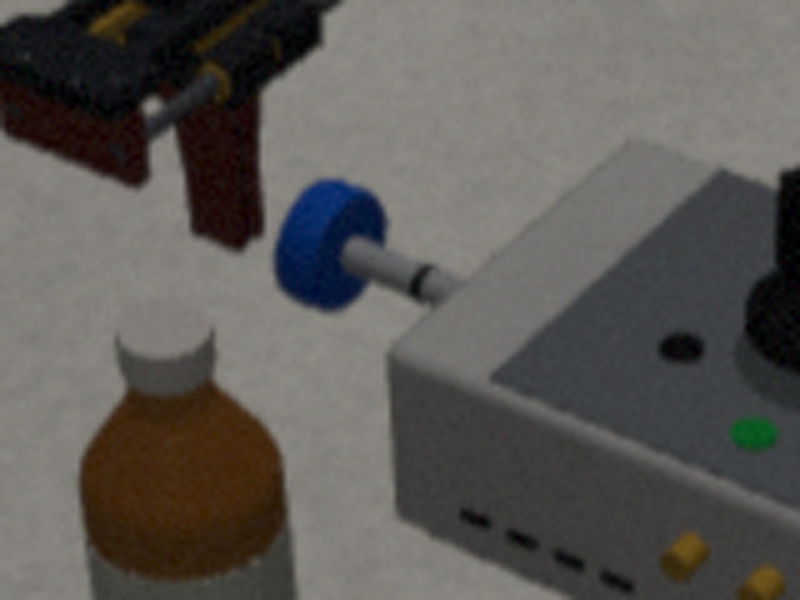

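The shut fingers (crop 220,200) stand behind the blue knob at the right height, and the bottle is clear. Next I approach and feel for contact.

Call:
step_arm(
  moves=[
    {"xyz": [0,0,0.25],"turn": [0,0,0]},
    {"xyz": [0,0,0.25],"turn": [0,0,0]},
    {"xyz": [0,0,0.1],"turn": [0,0,0]},
    {"xyz": [0,0,0.1],"turn": [0,0,0]},
    {"xyz": [0,0,0],"turn": [0,0,0]},
  ],
)

```text
invalid input
```

Call:
step_arm(
  moves=[
    {"xyz": [0,0,0.1],"turn": [0,0,0]},
    {"xyz": [0,0,0],"turn": [0,0,0]},
  ],
)

```text
invalid input
```

Call:
step_arm(
  moves=[
    {"xyz": [0,0,0.1],"turn": [0,0,0]},
    {"xyz": [0,0,0],"turn": [0,0,0]},
  ],
)

```text
invalid input
```

Claw has to be given in every row.

Call:
step_arm(
  moves=[
    {"xyz": [0,0,0.25],"turn": [0,0,0],"claw": -1},
    {"xyz": [0,0,0.25],"turn": [0,0,0],"claw": -1},
    {"xyz": [0,0,0.1],"turn": [0,0,0],"claw": -1},
    {"xyz": [0,0,0.1],"turn": [0,0,0],"claw": -1},
    {"xyz": [0,0,0],"turn": [0,0,0],"claw": -1},
  ],
)

```text
t: 4.28
position: [0.5029, -0.1336, 0.0361]
tcp_rot: [[1.0, 0.001, -0.001], [0.001, -0.0, 1.0], [0.001, -1.0, -0.0]]
wrist_force: [-0.9, 0.7, 0.2]
gripper_width: 0.0003
```

Call:
step_arm(
  moves=[
    {"xyz": [0,0,0.1],"turn": [0,0,0],"claw": -1},
    {"xyz": [0,0,0],"turn": [0,0,0],"claw": -1},
  ],
)

```text
t: 4.45
position: [0.5028, -0.1317, 0.036]
tcp_rot: [[1.0, 0.001, 0.001], [-0.001, -0.002, 1.0], [0.001, -1.0, -0.002]]
wrist_force: [0.2, -5.3, 2.4]
gripper_width: 0.0009
```

Call:
step_arm(
  moves=[
    {"xyz": [0,0,0.1],"turn": [0,0,0],"claw": -1},
    {"xyz": [0,0,0],"turn": [0,0,0],"claw": -1},
  ],
)

```text
t: 4.62
position: [0.5027, -0.128, 0.036]
tcp_rot: [[1.0, 0.001, 0.002], [-0.002, -0.002, 1.0], [0.001, -1.0, -0.002]]
wrist_force: [-0.5, -4.6, 2.6]
gripper_width: 0.0006
```

Contact came at TCP y ≈ -0.132, against -0.131 expected. Next I push about 22 mm further.

Call:
step_arm(
  moves=[
    {"xyz": [0,0,0.1],"turn": [0,0,0],"claw": -1},
    {"xyz": [0,0,0.1],"turn": [0,0,0],"claw": -1},
    {"xyz": [0,0,0.1],"turn": [0,0,0],"claw": -1},
    {"xyz": [0,0,0.1],"turn": [0,0,0],"claw": -1},
    {"xyz": [0,0,0.1],"turn": [0,0,0],"claw": -1},
    {"xyz": [0,0,0.05],"turn": [0,0,0],"claw": -1},
    {"xyz": [0,0,0],"turn": [0,0,0],"claw": -1},
    {"xyz": [0,0,0],"turn": [0,0,0],"claw": -1},
    {"xyz": [0,0,0],"turn": [0,0,0],"claw": -1},
  ],
)

```text
t: 5.37
position: [0.5023, -0.1044, 0.0354]
tcp_rot: [[1.0, -0.0, 0.0], [-0.0, 0.0, 1.0], [-0.0, -1.0, 0.0]]
wrist_force: [0.8, 0.2, -0.6]
gripper_width: 0.0006
```

```bash
python3 look.py scene a2 210 370 130 250 5
```

```text
5.4167 [ 0.5023 -0.1045  0.0354] [0.3 0.5 0.6]
```

View pics/a2.png

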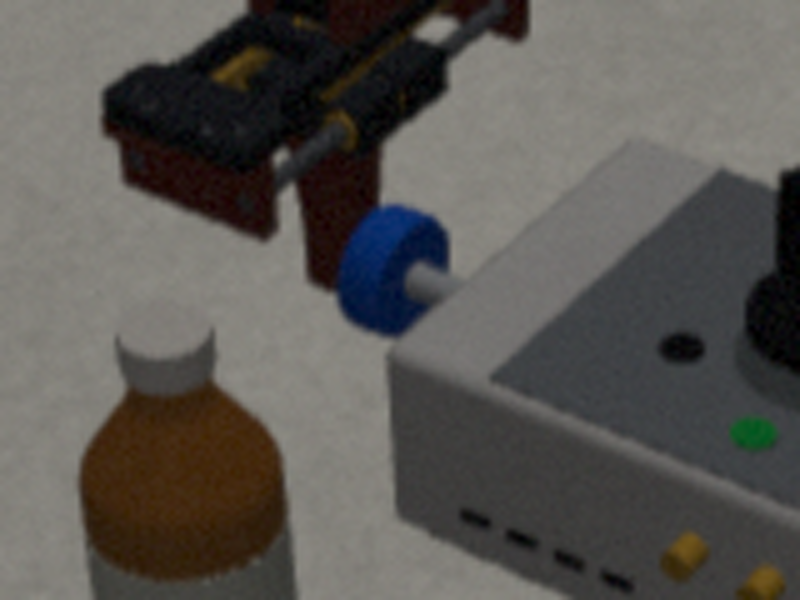

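The knob has moved in and the force has dropped to zero, so it snapped on. I'll back off, rise and check from the top camera.

Call:
step_arm(
  moves=[
    {"xyz": [0,0,-0.5],"turn": [0,0,0],"claw": -1},
    {"xyz": [0,0,-0.8],"turn": [0,0,0],"claw": -1},
    {"xyz": [0,-0.3,-0.4],"turn": [0,0,0],"claw": -1},
    {"xyz": [0,-0.9,0],"turn": [0,0,0],"claw": -1},
    {"xyz": [0,-0.9,0],"turn": [0,0,0],"claw": -1},
    {"xyz": [0,-0.9,0],"turn": [0,0,0],"claw": -1},
    {"xyz": [0,-0.9,0],"turn": [0,0,0],"claw": -1},
    {"xyz": [0,-0.9,0],"turn": [0,0,0],"claw": -1},
    {"xyz": [0,0,0],"turn": [0,0,0],"claw": 0},
  ],
)

```text
t: 6.17
position: [0.505, -0.1745, 0.2336]
tcp_rot: [[1.0, 0.009, 0.002], [-0.002, -0.001, 1.0], [0.009, -1.0, -0.001]]
wrist_force: [1.3, -0.5, 0.1]
gripper_width: 0.0043
```

```bash
python3 look.py top a3 200 440 255 370 3
python3 - <<'E'
from h import *
c=dict(np.load("a3.npz"));W=cloud(c);i=c["pixels"].astype(int)
m=(c["depth"]>0)&(i[...,0]>90)&(i[...,2]<60)&(i[...,1]<90)&(W[...,0]<.6)&(W[...,2]<.1)
p=W[m];print(len(p),p.min(0),p.max(0),np.median(p,0))
E
```

```text
6.2167 [ 0.5041 -0.1734  0.2307] [ 0.1 -0.2 -1. ]
116 [ 0.48071588 -0.08877749  0.06564227] [ 0.51113445 -0.07311739  0.07765697] [ 0.49725315 -0.08081812  0.07364375]
```

View pics/a3.png

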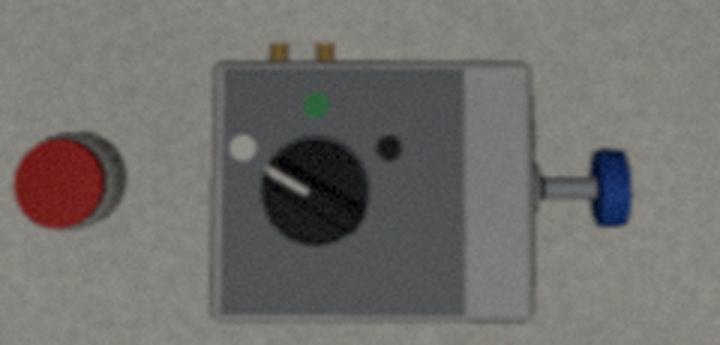

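The black band is at the collar, and the blue knob's median y went from -0.1108 to -0.0808, which is 30 mm. The rod is at its middle click. The pointer is still at the white dot. Next I move over the selector and open the gripper.

Call:
step_arm(
  moves=[
    {"xyz": [0,-0.3,0.8],"turn": [0,0,0],"claw": 0.2},
    {"xyz": [-0.06,0,0.8],"turn": [0,0,0],"claw": 0.2},
    {"xyz": [0,0,0.8],"turn": [0,0,0],"claw": 0.2},
    {"xyz": [0,0,0.8],"turn": [0,0,0],"claw": 0.2},
    {"xyz": [0,0,0.8],"turn": [0,0,0],"claw": 0.2},
    {"xyz": [0,0,0.8],"turn": [0,0,0],"claw": 0.2},
    {"xyz": [0,0,0.8],"turn": [0,0,0],"claw": 0.2},
    {"xyz": [0,0,0.8],"turn": [0,0,0],"claw": 0.2},
    {"xyz": [0,0,0.65],"turn": [0,0,0],"claw": 0.2},
    {"xyz": [0,0,0],"turn": [0,1,0],"claw": 0.2},
    {"xyz": [0,0,0],"turn": [0,1,0],"claw": 0.2},
    {"xyz": [0,0,0],"turn": [0,1,0],"claw": 0.2},
    {"xyz": [0,0,0],"turn": [0,1,0],"claw": 0.2},
    {"xyz": [0,0,0],"turn": [0,1,0],"claw": 0.2},
    {"xyz": [0,0,0],"turn": [0,0,0],"claw": 0.2},
    {"xyz": [0,0,0],"turn": [0,0,0],"claw": 0.2},
  ],
)

```text
t: 7.55
position: [0.4994, 0.1094, 0.2384]
tcp_rot: [[0.867, -0.002, 0.497], [-0.497, -0.001, 0.867], [-0.001, -1.0, -0.002]]
wrist_force: [0.4, -0.9, -0.2]
gripper_width: 0.0526
```

```bash
python3 look.py scene b1 280 440 90 210 5;python3 look.py wrist b2 0 640 0 480 1;python3 -c "
from workcell import env
print(env.observe()['q'],env.observe()['gripper_width'])"
```

```text
7.6 [0.4996 0.1094 0.2386] [0.8 1.  0. ]
7.65 [0.4997 0.1094 0.2388] [ 0.6 -0.3  0.1]
[-0.99368425  0.2469822   0.82853783  1.8853294  -0.20360014  1.09694401
 -0.60712406] 0.05246143185645087
```

View pics/b2.png

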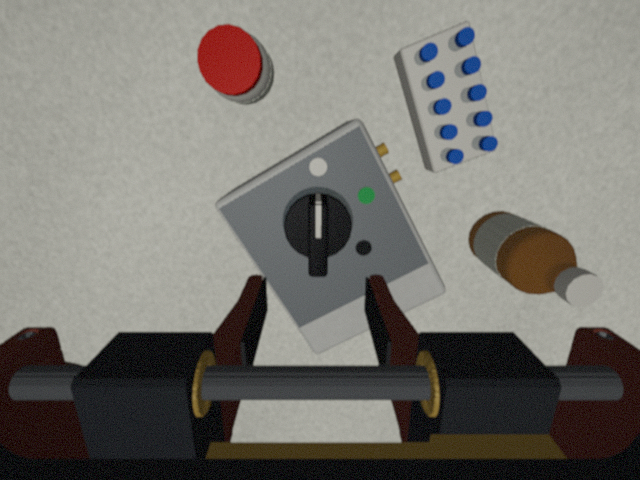

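The wrist view shows the bar upright at col 318, midway between the fingers at about 316. So the jaws are square to it. Before gripping, I rehearse the 60° turn in the air to check the joint ranges.

Call:
step_arm(
  moves=[
    {"xyz": [0,0,0],"turn": [0,1,0],"claw": 0.2},
    {"xyz": [0,0,0],"turn": [0,1,0],"claw": 0.2},
    {"xyz": [0,0,0],"turn": [0,1,0],"claw": 0.2},
    {"xyz": [0,0,0],"turn": [0,1,0],"claw": 0.2},
    {"xyz": [0,0,0],"turn": [0,1,0],"claw": 0.2},
    {"xyz": [0,0,0],"turn": [0,1,0],"claw": 0.2},
    {"xyz": [0,0,0],"turn": [0,1,0],"claw": 0.2},
    {"xyz": [0,0,0],"turn": [0,1,0],"claw": 0.2},
    {"xyz": [0,0,0],"turn": [0,1,0],"claw": 0.2},
    {"xyz": [0,0,0],"turn": [0,1,0],"claw": 0.2},
    {"xyz": [0,0,0],"turn": [0,0,0],"claw": 0.2},
  ],
)

```text
t: 8.57
position: [0.4999, 0.1094, 0.2391]
tcp_rot: [[-0.003, -0.0, 1.0], [-1.0, -0.0, -0.003], [0.0, -1.0, -0.0]]
wrist_force: [-0.6, -0.7, -0.3]
gripper_width: 0.0527
```

```bash
python3 -c "
from workcell import env
print(env.observe()['q'])"
```

```text
[-1.16201962  0.31071875  1.07132606  1.89190099 -0.30304775  1.11613777
 -1.54860938]
```

Call:
step_arm(
  moves=[
    {"xyz": [0,0,0],"turn": [0,-1,0],"claw": 0.2},
    {"xyz": [0,0,0],"turn": [0,-1,0],"claw": 0.2},
    {"xyz": [0,0,0],"turn": [0,-1,0],"claw": 0.2},
    {"xyz": [0,0,0],"turn": [0,-1,0],"claw": 0.2},
    {"xyz": [0,0,0],"turn": [0,-1,0],"claw": 0.2},
    {"xyz": [0,0,0],"turn": [0,-1,0],"claw": 0.2},
    {"xyz": [0,0,0],"turn": [0,-1,0],"claw": 0.2},
    {"xyz": [0,0,0],"turn": [0,-1,0],"claw": 0.2},
    {"xyz": [0,0,0],"turn": [0,-1,0],"claw": 0.2},
    {"xyz": [0,0,0],"turn": [0,-1,0],"claw": 0.2},
    {"xyz": [0.04,0.5,0.02],"turn": [0,0,0],"claw": 0.2},
    {"xyz": [0,0.5,0],"turn": [0,0,0],"claw": 0.2},
    {"xyz": [0,0.5,0],"turn": [0,0,0],"claw": 0.2},
    {"xyz": [0,0.4,0],"turn": [0,0,0],"claw": 0.2},
    {"xyz": [0,0.4,0],"turn": [0,0,0],"claw": 0.2},
    {"xyz": [0,0.4,0],"turn": [0,0,0],"claw": 0.2},
    {"xyz": [0,0.3,0],"turn": [0,0,0],"claw": 0.2},
    {"xyz": [0,0,0],"turn": [0,0,0],"claw": 0.2},
    {"xyz": [0,0,0],"turn": [0,0,0],"claw": 0.2},
  ],
)

```text
t: 10.15
position: [0.5016, 0.1091, 0.1192]
tcp_rot: [[0.867, -0.001, 0.499], [-0.499, -0.001, 0.867], [-0.001, -1.0, -0.001]]
wrist_force: [0.1, -0.5, 0.2]
gripper_width: 0.0528
```

```bash
python3 look.py scene b3 300 460 110 230 5
```

```text
10.2 [0.5021 0.1092 0.1199] [0.1 0.1 1. ]
```

View pics/b3.png

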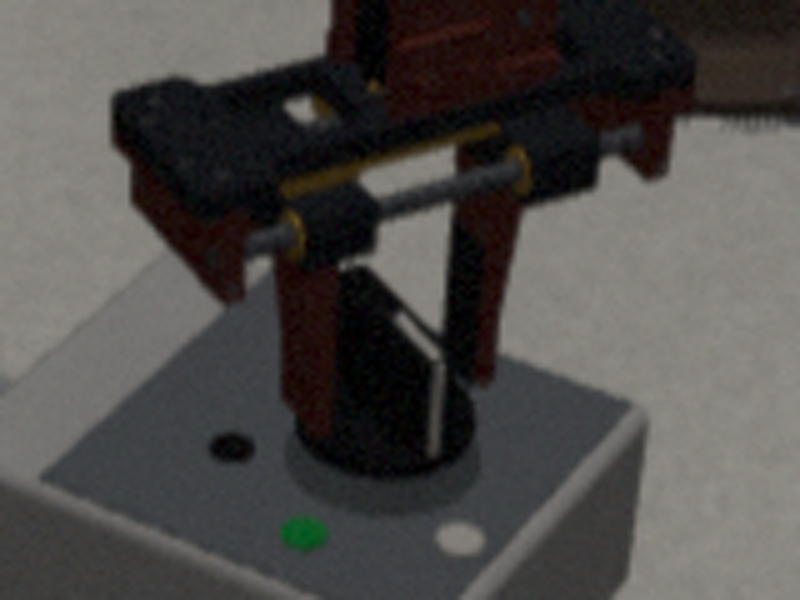

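The bar stands between the fingers, with the tips a few mm above the flange. Closing.

Call:
step_arm(
  moves=[
    {"xyz": [0,0,0],"turn": [0,0,0],"claw": -1},
    {"xyz": [0,0,0],"turn": [0,0,0],"claw": -1},
    {"xyz": [0,0,0],"turn": [0,0,0],"claw": -1},
    {"xyz": [0,0,0],"turn": [0,0,0],"claw": -1},
    {"xyz": [0,0,0],"turn": [0,0,0],"claw": -1},
    {"xyz": [0,0,0],"turn": [0,0,0],"claw": -1},
    {"xyz": [0,0,0],"turn": [0,0,0],"claw": -1},
    {"xyz": [0,0,0],"turn": [0,0,0],"claw": -1},
  ],
  force=40,
)

```text
t: 10.87
position: [0.5017, 0.1095, 0.1196]
tcp_rot: [[0.866, -0.0, 0.5], [-0.5, 0.0, 0.866], [-0.0, -1.0, 0.0]]
wrist_force: [-1.8, 0.9, 2.9]
gripper_width: 0.0157
```

Gripped at 15.7 mm, and the bar is 16 mm. Pressing down about 10 mm.

Call:
step_arm(
  moves=[
    {"xyz": [0,0.05,0],"turn": [0,0,0],"claw": -1},
    {"xyz": [0,0.05,0],"turn": [0,0,0],"claw": -1},
    {"xyz": [0,0.05,0],"turn": [0,0,0],"claw": -1},
    {"xyz": [0,0.05,0],"turn": [0,0,0],"claw": -1},
    {"xyz": [0,0.05,0],"turn": [0,0,0],"claw": -1},
    {"xyz": [0,0,0],"turn": [0,0,0],"claw": -1},
    {"xyz": [0,0,0],"turn": [0,0,0],"claw": -1},
  ],
)

```text
t: 11.45
position: [0.5017, 0.1096, 0.1096]
tcp_rot: [[0.866, -0.0, 0.5], [-0.5, 0.001, 0.866], [-0.0, -1.0, 0.0]]
wrist_force: [-2.6, 0.7, 7.6]
gripper_width: 0.016
```

```bash
python3 look.py scene b4 300 460 110 230 5
```

```text
11.5 [0.5018 0.1095 0.1096] [-3.5  1.2  7.9]
```

View pics/b4.png

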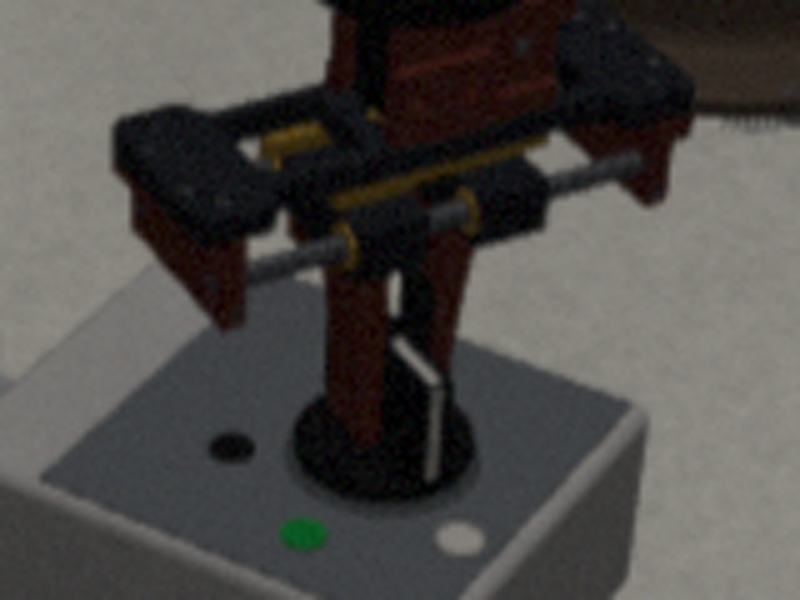

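The flange has dropped by about 8–10 mm and the spring force is about 8 N. I add 1 mm, then turn 60° clockwise.

Call:
step_arm(
  moves=[
    {"xyz": [0,0.025,0],"turn": [0,0,0],"claw": -1},
    {"xyz": [0,0,0],"turn": [0,0.6,0],"claw": -1},
    {"xyz": [0,0,0],"turn": [0,0.6,0],"claw": -1},
    {"xyz": [0,0,0],"turn": [0,0.6,0],"claw": -1},
    {"xyz": [0,0,0],"turn": [0,0.6,0],"claw": -1},
    {"xyz": [0,0,0],"turn": [0,0.6,0],"claw": -1},
    {"xyz": [0,0,0],"turn": [0,0,0],"claw": -1},
  ],
)

```text
t: 12.08
position: [0.502, 0.1092, 0.1087]
tcp_rot: [[0.666, 0.0, 0.746], [-0.746, 0.0, 0.666], [0.0, -1.0, 0.0]]
wrist_force: [-2.8, -0.1, 7.2]
gripper_width: 0.0157
```

```bash
python3 look.py scene b5 300 460 110 230 5; python3 -c "
from workcell import env
print(env.observe()['moment'])"
```

```text
12.1333 [0.502  0.1093 0.1087] [-1.8 -1.4  8. ]
[-0.14578403  0.69168699  0.03451294]
```

View pics/b5.png

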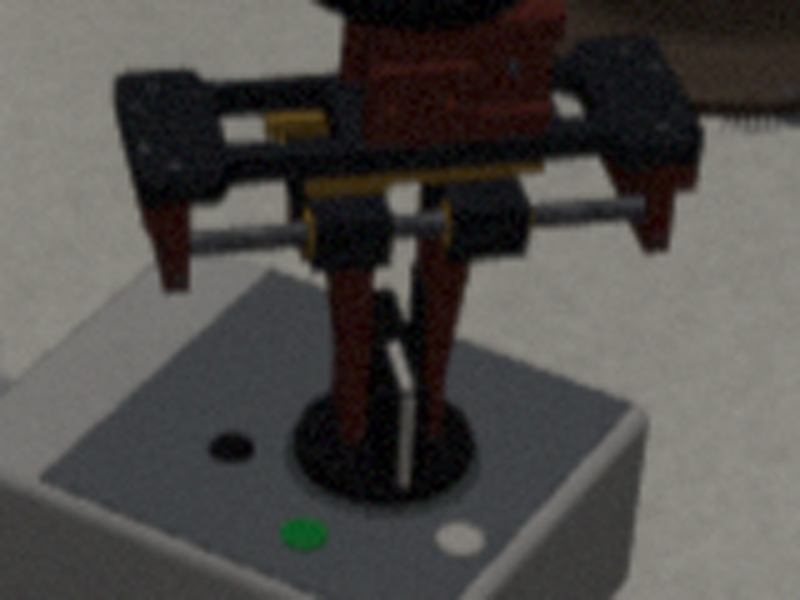

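After 18° the pointer is turning with the gripper, and the moment is small. Another 42°.

Call:
step_arm(
  moves=[
    {"xyz": [0,0,0],"turn": [0,0.7,0],"claw": -1},
    {"xyz": [0,0,0],"turn": [0,0.7,0],"claw": -1},
    {"xyz": [0,0,0],"turn": [0,0.7,0],"claw": -1},
    {"xyz": [0,0,0],"turn": [0,0.7,0],"claw": -1},
    {"xyz": [0,0,0],"turn": [0,0.7,0],"claw": -1},
    {"xyz": [0,0,0],"turn": [0,0.7,0],"claw": -1},
    {"xyz": [0,0,0],"turn": [0,0.7,0],"claw": -1},
    {"xyz": [0,0,0],"turn": [0,0.7,0],"claw": -1},
    {"xyz": [0,0,0],"turn": [0,0.7,0],"claw": -1},
    {"xyz": [0,0,0],"turn": [0,0.7,0],"claw": -1},
    {"xyz": [0,0,0],"turn": [0,0,0],"claw": -1},
    {"xyz": [0,0,0],"turn": [0,0,0],"claw": -1},
  ],
)

```text
t: 13.13
position: [0.5023, 0.1084, 0.1087]
tcp_rot: [[-0.001, 0.001, 1.0], [-1.0, -0.001, -0.001], [0.001, -1.0, 0.001]]
wrist_force: [-1.2, -1.6, 7.7]
gripper_width: 0.0159
```

```bash
python3 look.py scene b6 300 460 110 230 5; python3 -c "
from workcell import env
print(env.observe()['moment'])"
```

```text
13.1833 [0.5023 0.1084 0.1088] [-1.9 -2.4  8. ]
[-0.60147306  0.55183371  0.00729574]
```

View pics/b6.png

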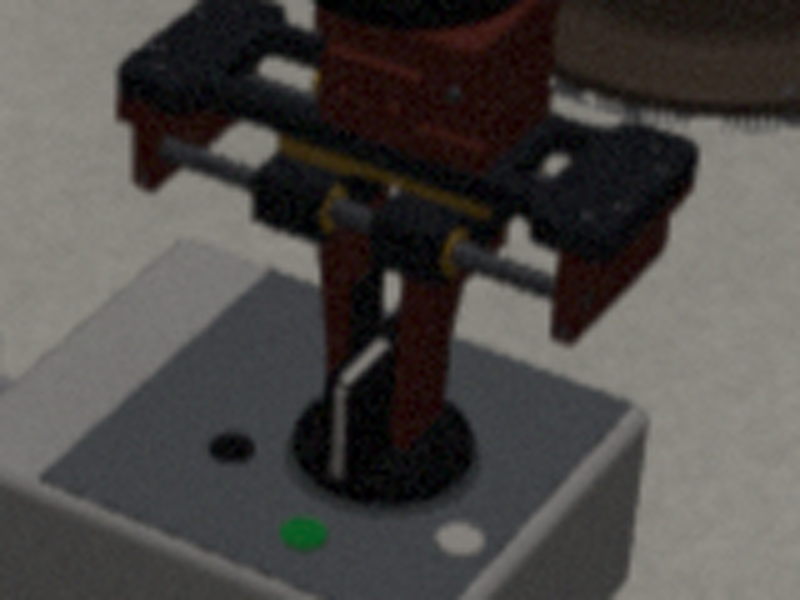

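The pointer faces the green dot. I let the knob up under control, then open and lift away.

Call:
step_arm(
  moves=[
    {"xyz": [0,-0.08,0],"turn": [0,0,0],"claw": -1},
    {"xyz": [0,-0.08,0],"turn": [0,0,0],"claw": -1},
    {"xyz": [0,-0.07,0],"turn": [0,0,0],"claw": -1},
    {"xyz": [0,0,0],"turn": [0,0,0],"claw": -1},
    {"xyz": [0,0,0],"turn": [0,0,0],"claw": 0.2},
    {"xyz": [0,0,0],"turn": [0,0,0],"claw": 0.2},
    {"xyz": [0,0,0],"turn": [0,0,0],"claw": 0.2},
    {"xyz": [0,0,0],"turn": [0,0,0],"claw": 0.2},
    {"xyz": [0,0,0],"turn": [0,0,0],"claw": 0.2},
    {"xyz": [0,0,0],"turn": [0,0,0],"claw": 0.2},
    {"xyz": [0,-0.4,0],"turn": [0,0,0],"claw": 0.2},
    {"xyz": [0,-0.6,0],"turn": [0,0,0],"claw": 0.2},
    {"xyz": [0,-0.6,0],"turn": [0,0,0],"claw": 0.2},
    {"xyz": [0,-0.6,0],"turn": [0,0,0],"claw": 0.2},
    {"xyz": [0,-0.6,0],"turn": [0,0,0],"claw": 0.2},
    {"xyz": [0,0,-0.8],"turn": [0,0,0],"claw": 0.2},
    {"xyz": [0,0,-0.8],"turn": [0,0,0],"claw": 0.2},
    {"xyz": [0,0,0],"turn": [0,0,0],"claw": 0.2},
    {"xyz": [0,0,0],"turn": [0,0,0],"claw": 0.2},
  ],
)

```text
t: 14.77
position: [0.4393, 0.1117, 0.23]
tcp_rot: [[0.004, -0.0, 1.0], [-1.0, 0.003, 0.004], [-0.003, -1.0, -0.0]]
wrist_force: [0.4, -0.0, 0.1]
gripper_width: 0.0523
```

```bash
python3 look.py scene c1 210 450 110 290 3; python3 look.py wrist c2 0 640 0 480 1
python3 - <<'E'
from h import *
c=dict(np.load("c1.npz"));W=cloud(c);i=c["pixels"].astype(int)
m=(c["depth"]>0)&(i[...,0]>90)&(i[...,2]<60)&(i[...,1]<90)&(W[...,0]<.6)&(W[...,2]<.1)
p=W[m];print("knob",len(p),p.min(0),p.max(0),np.median(p,0))
m=(c["depth"]>0)&(abs(W[...,0]-.502)<.04)&(abs(W[...,1]-.109)<.035)&(W[...,2]>.125)&(W[...,2]<.17)
p=W[m];print("bar",len(p),np.percentile(p[:,2],[50,90,98]),cv2.minAreaRect(p[:,:2].astype(np.float32)*1000))
o=dict(np.load("scene0.npz"));W=cloud(o)
m=(o["depth"]>0)&(abs(W[...,0]-.502)<.04)&(abs(W[...,1]-.109)<.035)&(W[...,2]>.125)&(W[...,2]<.17)
print("before",np.percentile(W[m][:,2],[50,90,98]))
E
```

```text
14.8167 [0.4406 0.1108 0.2303] [ 0.5 -0.6 -1. ]
14.8667 [0.4413 0.1099 0.2303] [1.  0.3 0. ]
knob 86 [ 0.48193445 -0.08930444  0.06567898] [ 0.51767247 -0.07123545  0.07588843] [ 0.5060507  -0.08013731  0.07239715]
bar 503 [0.14594217 0.15207209 0.1531531 ] ((501.7875061035156, 110.76860809326172), (65.44993591308594, 17.946773529052734), 0.39374423027038574)
before [0.14526596 0.15193056 0.15319202]
```

View pics/c1.png

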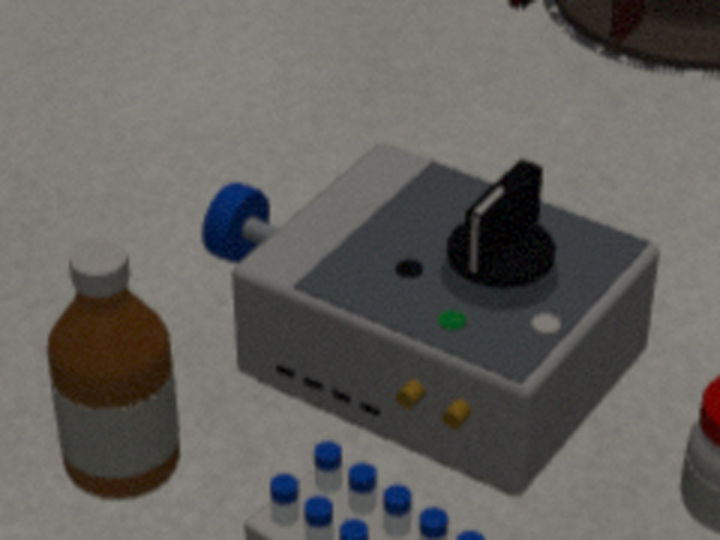

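View pics/c2.png

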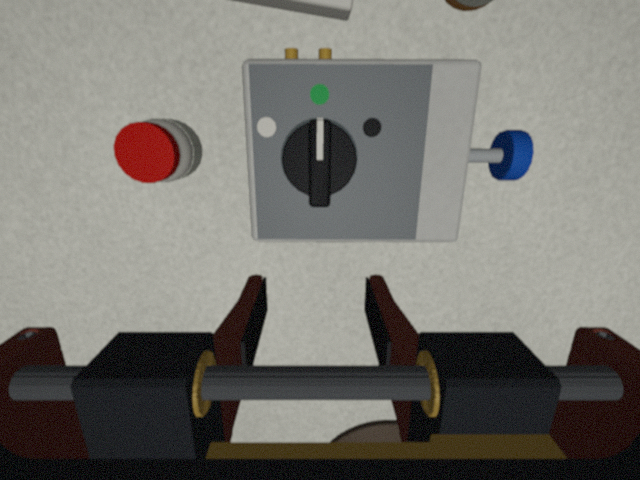

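The pointer (319,118) is in line with the green dot (319,94). The bar is within 0.4° of the console's +x, and its top height is the same as at the start (0.153), so it is up. The rod is unchanged and nothing touches either control. Handing in.

```bash
python3 -c "
from workcell import env
print(env.close_job())"
```

```text
the job is handed in; nothing more can be done
None
```

I handed the job in at about 15 s of the 51 s. Both steps look done in my last camera checks, though no verdict is reported.

- **Rod:** I pushed the blue knob in with the shut fingers and stopped just short of the click. It snapped on by itself, and its position shifted 30 mm in the top camera. It read the same to within about 1 mm (from the scene camera) after the selector work.
- **Selector:** I gripped the bar, pressed it about 11 mm and turned it 60° clockwise. Then I let it rise and released it. The final check showed the bar within 0.4° of the green dot. Its top was at 0.153 m, the same as at the start, so it is up. The gripper was well clear.
- **Bystanders:** I saw no sign of contact with the bottle, jar or rack. In the last pictures they look undisturbed, but I did not re-measure their positions at the end, and the rack and jar were only partly in view there.

No check failed or disagreed. One group of move calls was refused before anything moved because I left out the claw value; I resent them with it.

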